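# Dose a cup at the syrup pump and serve it

## Task

Make up a flavoured coffee cup: stand the empty cup on the drip grate straight in front of the tall square syrup bottle, then swing that bottle's spout over the middle of the cup, press its pump head fully down and let it spring all the way back up. Swing the spout well aside again, and only then move the cup onto the cork pad in the free well of the wooden serving board and leave it seated there. Keep the cup upright throughout, do not press the short round bottle's pump, and do not knock or shift the shaker, the spice jar or the jam jar.

Things in the scene. Friction and masses are not known exactly. Their poses are not given: they have to be found in the camera images.
- station: Fixed dark wooden tray, 260 (its x) x 180 mm (its y), rim 18 mm high; origin at the centre of its underside, -x side towards the robot (yaw up to 0.12). Steel drip grate in front: flat top 18 mm above the sideboard, x -112 to +12 mm, y +-78 mm. The two bottles stand at x = +70, y = +46 and -46 mm, in either order, inside a wire rail 58 mm high (x 28 to 112, y +-83 mm).
- tall_bottle: The bottle to be used: fixed, amber, square, 64 mm wide; origin at the centre of its underside, 12 mm above the sideboard, axes parallel to the station's. Its pump is on the vertical axis through the origin; collar top 172 mm, head top 228 mm above the origin.
- pump (a joint): Travel of the tall bottle's pump head in m: 0 up, 0.022 fully down, where it meets a hard stop. A spring pushes it back: about 4 N to start it moving, about 10 N fully down. The head and spout go down together.
- head_top (a point): Centre of the top of the tall bottle's pump head, a nearly flat black disc of 43 mm diameter, on the bottle's axis; press here. About 240 mm above the sideboard at rest.
- spout (a joint): Direction of the tall bottle's spout about the bottle's vertical axis, rad: 0 straight forward (the station's -x, towards the robot), positive counter-clockwise seen from above (tip to the robot's right), negative to the robot's left. Starts aside, at -1.6 to -1.1; range +-2.0. Light friction (0.04 N m): stays where left. Push it with a fingertip or pinch it.
- spout_tip (a point): Mouth of the tall bottle's spout, about 192 mm above the sideboard at rest. The spout is a round black bar 12 mm thick running out level from the head; its centre line lies 11 mm below head_top (229 mm above the sideboard at rest); 110 mm from the bottle's axis it bends down to this point. Pointing straight forward it is over x = -40 mm of the station's frame.
- short_bottle: Fixed amber bottle, round, 68 mm in diameter, with its own black pump and 50 mm spout; not to be used. Origin at the centre of its underside, 12 mm above the sideboard; top of its head 162 mm above its origin.
- short_pump (a joint): Travel of the short bottle's pump head, m: 0 up, 0.022 down. Leave it up.
- cup: Empty white china cup, blue pattern, ring handle; 0.1 to 0.18 kg, 50 mm high, bowl 62 mm wide at the rim, foot 44 mm. Origin at the underside, z up; the bowl's axis is 14 mm along its +y. The handle points along -y, ends 58 mm from the bowl's axis, is 14 mm thick along x, 15 to 48 mm up. Starts on the sideboard, handle roughly towards the robot (yaw -pi/2 +-0.5).
- cup_center (a point): Centre of the underside of the cup's bowl, on the bowl's axis.
- board: Fixed light wooden board, 80 (x) x 310 (y) x 16 mm, wire handles 29 mm high at both ends; origin at the centre of its underside. Three round wells, 60 mm wide, 7 mm deep, at y = -105, 0, +105 mm; two hold the shaker and the spice jar in any order, one is free. Books up to 281 mm tall stand behind it (fronts at world x = 0.465, y -0.07 to -0.35): close the fingers along y here.
- cork_pad: Cork disc, 57 mm across and 2 mm thick, fixed in the floor of the free well, its top 11 mm above the sideboard, 5 mm below the board's top. Origin at the centre of its underside, the centre of the free well.
- sugar_shaker: Loose glass shaker with white top, 44 mm in diameter, 90 mm high, standing in one well of the board; origin at the centre of its underside.
- spice_jar: Loose spice jar with a dark lid, 41 mm in diameter, 105 mm high, standing in another well of the board; origin at the centre of its underside.
- jam_jar: Loose square-shouldered jar with a yellow lid, 62 mm wide, 82 mm high, at the back left; origin at the centre of its underside. (A solid oven tower rises left of the sideboard, from world y = 0.53.)

How it is judged:
On the way, in this order (a step that is already met when the one before it is completed fails the run):
1. the cup stands upright on the grate in front of the tall bottle, let go, its bowl's axis 85 to 135 mm from the bottle's axis (height (world z) of cup_center between 0.012 and 0.025 m and angle between cup's own z axis and vertical below 0.12 rad and horizontal distance between cup_center and tall_bottle between 0.085 and 0.135 m and x of cup_center in the frame of station below 0 m and linear speed of cup below 0.03 m/s and contact force between cup and the fingers below 0.1 N), for 0.2 s.
2. the tall bottle's spout is over the cup, its tip within 20 mm of the bowl's axis in plan (height (world z) of cup_center between 0.012 and 0.025 m and angle between cup's own z axis and vertical below 0.12 rad and horizontal distance between cup_center and spout_tip below 0.02 m), for 0.2 s.
3. the pump is pressed fully down (19 mm or more of 22) over the cup (all of step 2 and value of joint pump above 0.019 m), for 0.05 s.
4. the pump has sprung back up (within 2 mm), the spout still over the cup (all of step 2 and value of joint pump below 0.002 m), for 0.1 s.
5. the spout is swung aside by 0.8 rad or more, the cup still standing on the grate (height (world z) of cup_center between 0.012 and 0.025 m and angle between cup's own z axis and vertical below 0.12 rad and horizontal distance between cup_center and tall_bottle between 0.085 and 0.135 m and x of cup_center in the frame of station below 0 m and (value of joint spout below -0.8 rad or value of joint spout above 0.8 rad)), for 0.2 s.
At the end, for the whole second after the job is handed in: The cup stands at rest, upright (0.10 rad), on the cork pad in the free well: axis within 12 mm of the pad's centre, underside at most 14.5 mm above the sideboard; both pumps up (within 2 mm); the tall bottle's spout swung aside by 0.8 rad or more, to either side (horizontal distance between cup_center and cork_pad below 0.012 m and height (world z) of cup_center between 0.007 and 0.0145 m and angle between cup's own z axis and vertical below 0.1 rad and linear speed of cup below 0.02 m/s and value of joint each of pump, short_pump below 0.002 m and (value of joint spout below -0.8 rad or value of joint spout above 0.8 rad)); the robot touches nothing.
It fails at once if the cup is tipped by more than 0.5 rad (angle between cup's own z axis and vertical above 0.5 rad).
It fails at once if the short bottle's pump is pressed by more than 6 mm (value of joint short_pump above 0.006 m).
It fails at once if the sugar shaker, the spice jar or the jam jar is shifted by more than 20 mm or tipped by more than 0.3 rad (distance of any of sugar_shaker, spice_jar, jam_jar from where it was at the start of the episode above 0.02 m or angle between any of sugar_shaker, spice_jar, jam_jar's own z axis and vertical above 0.3 rad).
It also fails if it takes over 72 s, if anything falls off the work surface, if the arm or the gripper's body presses on something with over 40 N, if the wrist force passes 120 N, or if a joint passes its speed limit or range.

## Robot

A 6-joint arm with a two-finger parallel gripper is mounted at the origin on a cart in front of the work surface, level with it; the furniture and walls round the work are solid. World frame = base frame: x ahead of the robot, y to its left, z up, the work surface at z = 0. Lengths are in m, angles in rad, forces in N, time in s.
With the tool pointing down it reaches from about 0.25 to 0.725 m from the base axis. Payload 4 kg.
Tool frame: the origin (TCP) lies midway between the tips of the shut fingers; the grasp point (between the pads) lies grip_point_offset behind it (grip_point_offset is the distance from the TCP to the grasp point, in m); z points along the fingers, y is the line along which they close (so a half turn about z gives the same grasp; the last joint's range is limited). The gripper opens to 85 mm and grips with 20 to 120 N. Pads are 22 mm wide; open, the fingers measure 114 mm over their backs; the gripper's body (76 mm by 85 mm) begins 54 mm behind the grasp point. The pads swing forward as they close: fully open they stand 13 mm farther back than shut.
Start: joints at [-1.24, 0.241, 0.005, 1.335, 0, 1.571], TCP at [0.162, -0.473, 0.231] pointing down, gripper open.
Joint ranges: [-2.72, 2.72], [-1.05, 1.87], [-1.09, 1.28], [-1.99, 2.15], [-1.42, 1.44], [-3.14, 3.14]. Speed limits (rad/s): [2.79, 2.79, 3.14, 3.14, 3.14, 3.14].

## Interface

Orientations are given as a unit quaternion [x, y, z, w].
In Python, from workcell import * gives the robot as it stands. The module is installed in compiled form; this text tells all that it offers.
- The arm moves only by the tool arm_command, never from a script. Its arguments are lists of equal length, an entry for each row: "slide": the shift along the tool's x, y, z in cm, a list of three; "spin": the turn about the tool's z in degrees. A call has exactly 5 rows; each row is the pose to reach, as a shift and turn from the pose commanded when the call began, along the tool's axes at that moment; what a row does not reach only later rows make up. A row lasts 1/8 s, in which the tool goes at most 62.5 mm and 10.7 degrees, less where a joint would pass 70% of its speed; a pose out of reach is approached as far as the arm can. A call with a gripper value outside its range is refused whole. "jaw" is the finger opening in cm, from 0 to 8.54, set as the call begins (left out, the last holds). The fingers move at their own pace and stop on an object; the grip force is fixed at half the most. Time passes only in rows, so rows that repeat a pose let the fingers close, or fill a call up. It gives the time, the measured TCP pose, the force, the opening and the grip force at its end, in the units of the state.
- get_obs(): the state, without advancing time (a new reading comes with each control period).
- camera(name): name is "side" or "top" or "wrist"; returns a dict with "pixels" (400x640x3 uint8, red, green, blue), "range_z" (400x640 float32, m along the optical axis (not along the pixel's ray), 0 where there is no reading), "intrinsics" (3x3 intrinsics, pixels), "k1" (the pictures are not rectified: a ray, as slopes to the right and down, at radius r is drawn at 1 + k1 r^2 times it, then the intrinsics apply), "rvec" (rotation vector, rad) and "tvec" (3), from world to camera coordinates, as OpenCV has them. Camera axes: x right, y down, z forward; pixel columns grow to the right and rows downward; lengths in m; the calibration is good to about 2 mm. A picture is of the moment at which its call begins.
- job_done(): hands the job in; it is judged then, once.
Trained networks look in a picture, given as the dict that the camera call returned (one of the last four; its "shot" number tells which), for a name from the list of things; names that differ only in an ending like _2 or _b are one class to them, and where a whole thing is asked for, a point or a joint stands for the part that bears it (a point fixed in the world has none). Each returns a list of dicts, best first, with "confidence" (0 to 1); they miss things now and then, are a little off and sometimes report something else, mostly with a low value. They report only what shows in the picture. A call takes as long as a camera call.
- recognise(picture, thing): "centre" ([column, row] in pixels, amid what is visible of it).
- landmark_of(picture, thing): "centre" ([column, row] in pixels: a listed point, or the origin of a listed thing).
The state is a dict: "clock": time; "joint_pos": joint angles; "joint_vel": joint speeds; "tau": joint torques, N m; "eef_pos": TCP position; "tool_rot": TCP orientation; "ft_force": force on the tool from outside, world axes, zero at the start; "ft_torque": the same for the moment, N m; "grip_width": finger opening in m; "grasp_force": force on a finger pad.
Only numpy, scipy, OpenCV 4.12 (cv2) and the standard library are available. Lean on these libraries where they do the work, as an engineer would, in place of code of your own. Each camera call takes 0.05 s, during which the arm holds its last target. There are 200 camera calls.

## Working session

There is one attempt and no reset: what is moved stays moved. The work goes in short steps, Python scripts to look and compute and a tool call to move; the robot and the scene stay as the last step left them, time stands still between calls to the robot, and variables do not carry over. Pictures are saved under pics/ and viewed, at most 11 in all, crops included, and the job is handed in when it is done.

Besides the shell and the picture viewer there is one more tool, called after "Request:" in YAML: its name, and indented under it one key for each argument. arm_command: Moves the arm, as the interface text tells. Its arguments: {"type":"object","properties":{"slide":{"type":"array","items":{"type":"array","items":{"type":"number"}}},"spin":{"type":"array","items":{"type":"number"}},"jaw":{"type":"number"}},"required":["slide","spin"]}

```bash
mkdir -p pics
cat > h.py <<'E'
import numpy as np, cv2
from workcell import *
from scipy.spatial.transform import Rotation as R
def ray(p,px):
    K=np.array(p["intrinsics"]);u=(px[0]-K[0,2])/K[0,0];v=(px[1]-K[1,2])/K[1,1]
    k=p["k1"];a,b=u,v
    for _ in range(20):
        s=1+k*(a*a+b*b);a,b=u/s,v/s
    M=cv2.Rodrigues(np.array(p["rvec"],float))[0];t=np.array(p["tvec"],float).ravel()
    return -M.T@t, M.T@np.array([a,b,1.])
def at_z(p,px,z):
    o,d=ray(p,px);return o+d*(z-o[2])/d[2]
def by_depth(p,px):
    o,d=ray(p,px);c,r=int(round(px[0])),int(round(px[1]))
    w=p["range_z"][max(r-1,0):r+2,max(c-1,0):c+2];w=w[w>0]
    return o+d*np.median(w) if len(w) else None
def tri(p1,x1,p2,x2):
    o1,d1=ray(p1,x1);o2,d2=ray(p2,x2)
    s=np.linalg.lstsq(np.stack([d1,-d2],1),o2-o1,rcond=None)[0]
    a,b=o1+s[0]*d1,o2+s[1]*d2
    return (a+b)/2,np.linalg.norm(a-b)
def cloud(p):
    K=np.array(p["intrinsics"]);Z=p["range_z"];r,c=np.nonzero(Z>0)
    D=np.array([p["k1"],0,0,0,0],float)
    # k1 model equals OpenCV radial
    q=cv2.undistortPoints(np.stack([c,r],1).astype(np.float64)[:,None],K.astype(float),D)[:,0]
    M=cv2.Rodrigues(np.array(p["rvec"],float))[0];t=np.array(p["tvec"],float).ravel()
    X=np.c_[q,np.ones(len(q))]*Z[r,c][:,None]
    return (X-t)@M, p["pixels"][r,c]
def save(p,n): cv2.imwrite("pics/"+n,p["pixels"][:,:,::-1])
E
python3 - <<'E'
from h import *
P={n:camera(n) for n in("top","side")}
for n,p in P.items(): save(p,n+"0.png")
things=["station","tall_bottle","head_top","spout_tip","short_bottle","cup","cup_center","board","cork_pad","sugar_shaker","spice_jar","jam_jar"]
for t in things:
    L={}
    for n,p in P.items():
        r=landmark_of(p,t)
        if r: L[n]=r[0]; print(t,n,np.round(r[0]["centre"],1),round(r[0]["confidence"],2),by_depth(p,r[0]["centre"]))
    if len(L)==2: print("   tri",tri(P["top"],L["top"]["centre"],P["side"],L["side"]["centre"]))
o=get_obs();print(o["tool_rot"],o["eef_pos"],o["clock"])
try: print(grip_point_offset)
except Exception as e: print(e)
E
```

```text
station top [282.3 196.6] 0.67 [0.52077039 0.09460098 0.01611773]
station side [265.4 242.3] 0.66 [0.11689204 0.04279699 0.472676  ]
   tri (array([0.52092263, 0.10451771, 0.00140565]), np.float64(0.016698592926893973))
tall_bottle top [296.1 174.7] 0.56 [0.58058976 0.03947413 0.17238362]
head_top top [287.2 167.4] 0.53 [0.59358942 0.06001829 0.24114762]
head_top side [284.9 161.3] 0.57 [0.12824193 0.00301376 0.63201378]
   tri (array([0.59428204, 0.05446587, 0.23565416]), np.float64(0.012084068224107755))
spout_tip top [218.4 150.6] 0.5 [0.66072209 0.2978036  0.08026594]
spout_tip side [241.8 181.4] 0.64 [0.58562233 0.1658053  0.17394025]
   tri (array([0.64787279, 0.22892301, 0.13315981]), np.float64(0.10458980123295154))
short_bottle top [269.7 175.2] 0.73 [0.57119492 0.10887805 0.23470347]
short_bottle side [252.5 219.3] 0.75 [0.555572   0.14635489 0.05907789]
   tri (array([0.59105241, 0.14612058, 0.02075527]), np.float64(0.014755340085073421))
cup top [221.5 220.4] 0.7 [0.43533129 0.29780226 0.00975822]
cup side [199.6 268.9] 0.64 [0.40192318 0.27216376 0.03587909]
   tri (arra
[... 715 characters left out ...]
103597,  0.01012602]), np.float64(0.005707037669962335))
sugar_shaker side [409.3 274. ] 0.57 [ 0.38011927 -0.26822627  0.03864914]
spice_jar top [358.  232.9] 0.58 [ 0.41100868 -0.1529845   0.11162027]
spice_jar side [371.2 273. ] 0.83 [ 0.38077246 -0.1707112   0.04298822]
   tri (array([ 0.40566698, -0.1686603 ,  0.00977451]), np.float64(0.011586438166072884))
jam_jar top [216.9 150.4] 0.89 [0.66086198 0.30196554 0.08269358]
jam_jar side [199.5 203.2] 0.84 [0.64486229 0.31270471 0.03401043]
   tri (array([0.67286988, 0.32286111, 0.00612778]), np.float64(0.0012412536363005861))
[ 9.86353192e-01  1.64643194e-01 -7.20693635e-06 -1.54010082e-05] [ 0.16239055 -0.47287585  0.23130592] 1.3
0.0187
```

Run:
```python
import cv2,numpy as np
a=cv2.imread("pics/top0.png")[120:280,170:460];b=cv2.imread("pics/side0.png")[130:310,150:480]
a=cv2.resize(a,(520,287),interpolation=3);b=cv2.resize(b,(520,284),interpolation=3)
cv2.imwrite("pics/c0.png",np.vstack([a,b]))
```

```text
(no output)
```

View pics/c0.png

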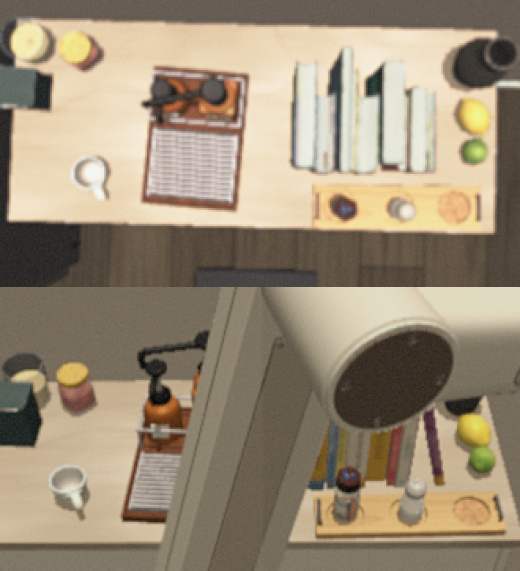

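Run:
```python
from h import *
p=camera("top");X,C=cloud(p)
def rep(n,m):
    Y=X[m]
    if len(Y): print(n,len(Y),Y.mean(0).round(4),Y.min(0).round(3),Y.max(0).round(3))
box=lambda a,b,c,d,e,f:(X[:,0]>a)&(X[:,0]<b)&(X[:,1]>c)&(X[:,1]<d)&(X[:,2]>e)&(X[:,2]<f)
rep("head/spout",box(.4,.75,-.1,.26,.21,.26))
rep("headtop",box(.4,.75,-.1,.26,.236,.26))
rep("spout bar",box(.4,.75,-.1,.26,.215,.2345))
rep("short head",box(.4,.75,-.05,.26,.15,.2))
rep("grate",box(.4,.56,-.1,.2,.014,.022))
rep("cup",box(.3,.52,.2,.4,.035,.06))
rep("cup top",box(.3,.52,.2,.4,.044,.06))
rep("shaker",box(.36,.45,-.32,-.22,.08,.12))
rep("spice",box(.36,.45,-.22,-.1,.08,.12))
rep("jam",box(.6,.75,.25,.4,.07,.1))
rep("well",box(.36,.45,-.42,-.32,.0085,.013))
np.save("x.npy",X)
Y=X[box(.4,.75,-.1,.26,.215,.26)&(X[:,1]<.1)]
print(Y[np.argsort(Y[:,1])].round(3)[::max(1,len(Y)//30)].tolist())
```

```text
head/spout 1541 [0.6296 0.0148 0.2374] [ 0.468 -0.1    0.21 ] [0.748 0.258 0.26 ]
headtop 1096 [ 0.6092 -0.007   0.2419] [ 0.468 -0.1    0.236] [0.748 0.258 0.26 ]
spout bar 303 [0.692  0.0775 0.2266] [ 0.468 -0.098  0.215] [0.747 0.258 0.234]
short head 647 [0.6866 0.1093 0.1728] [ 0.536 -0.048  0.15 ] [0.746 0.259 0.2  ]
grate 1601 [0.4729 0.1102 0.0175] [0.4   0.016 0.014] [0.56  0.2   0.022]
cup 149 [0.4392 0.2933 0.0462] [0.398 0.266 0.035] [0.48  0.327 0.056]
cup top 107 [0.4415 0.293  0.0487] [0.405 0.266 0.044] [0.48  0.327 0.056]
shaker 98 [ 0.3979 -0.2736  0.0937] [ 0.381 -0.291  0.082] [ 0.413 -0.258  0.102]
spice 147 [ 0.4004 -0.1652  0.1131] [ 0.38  -0.184  0.08 ] [ 0.42  -0.147  0.12 ]
jam 487 [0.683  0.3377 0.0841] [0.6   0.252 0.07 ] [0.748 0.4   0.1  ]
well 197 [ 0.4031 -0.3741  0.011 ] [ 0.364 -0.419  0.009] [ 0.442 -0.323  0.013]
[[0.621, -0.1, 0.24], [0.6, -0.098, 0.235], [0.524, -0.097, 0.24], [0.49, -0.095, 0.238], [0.546, -0.093, 0.242], [0.507, -0.092, 0.237], [0.476, -0.09, 0.237], [0.521, -0.089, 0.238], [0.482, -0.087, 0.24], [0.546, -0.085, 0.24], [0.61, -0.084, 0.24], [0.576, -0.082, 0.24], [0.624, -0.08, 0.24], [0.484, -0.078, 0.238], [0.537, -0.077, 0.239], [0.613, -0.075, 0.238], [0.562, -0.074, 0.243], [0.623, -0.072, 0.242], [0.743, -0.07, 0.222], [0.744, -0.046, 0.26], [0.743, -0.022, 0.239], [0.744, 0.003, 0.245], [0.744, 0.029, 0.233], [0.744, 0.043, 0.241], [0.57, 0.049, 0.239], [0.573, 0.055, 0.239], [0.575, 0.06, 0.244], [0.567, 0.066, 0.239], [0.58, 0.071, 0.241], [0.744, 0.08, 0.258], [0.573, 0.092, 0.228]]
```

```bash
cat >> h.py <<'E'
def plan(pos,deg):
    """slide (cm) and spin (deg) to the TCP pos, tool x heading deg in the world, tool down"""
    o=get_obs();M=R.from_quat(o["tool_rot"]).as_matrix()
    h=np.degrees(np.arctan2(M[1,0],M[0,0]))
    s=M.T@(np.array(pos)-o["eef_pos"])*100
    print("t",round(o["clock"],2),"at",np.round(o["eef_pos"],4),"head",round(h,1),"-> slide",s.round(2),"spin",round(-(deg-h),1))
E
python3 - <<'E'
from h import *
plan([.34,.27,.24],19)
X=np.load("x.npy")
b=lambda a,b,c,d,e,f:X[(X[:,0]>a)&(X[:,0]<b)&(X[:,1]>c)&(X[:,1]<d)&(X[:,2]>e)&(X[:,2]<f)]
H=b(.53,.66,.02,.1,.235,.26);print("head",len(H),H.mean(0),H.min(0),H.max(0))
S=b(.53,.66,.095,.2,.215,.24);print("spout",len(S),S.mean(0),S.min(0),S.max(0))
h=b(.53,.66,.1,.2,.165,.185);print("short",len(h),h.mean(0),h.min(0),h.max(0))
G=b(.38,.75,-.03,.25,.012,.022);r=cv2.minAreaRect(G[:,:2].astype(np.float32));print(r)
E
```

```text
t 1.35 at [ 0.1624 -0.4729  0.2313] head 19.0 -> slide [ 40.93 -64.49  -0.87] spin -0.0
head 194 [0.58564922 0.05913151 0.24041695] [0.56670582 0.03783428 0.23523556] [0.60648723 0.09948358 0.24664183]
spout 117 [0.56941665 0.13142722 0.23420333] [0.55686924 0.09518938 0.21697493] [0.5840861  0.16788533 0.23988132]
short 140 [0.58576451 0.14944922 0.17371383] [0.54157677 0.13144712 0.16522925] [0.60973946 0.16766897 0.18026746]
((0.5654394626617432, 0.11293049156665802), (0.2711746394634247, 0.358470618724823), 89.9206314086914)
```

Request:
arm_command:
  slide:
    - [3.2,-5.1,0]
    - [6.4,-10.1,0]
    - [9.6,-15.1,0]
    - [12.8,-20.2,0]
    - [16,-25.2,0]
  spin: [0,0,0,0,0]

```text
clock: 1.98
eef_pos: [0.232, -0.181, 0.2315]
tool_rot: [0.986, 0.164, 0.001, 0.0]
ft_force: [1.4, 0.5, 0.4]
grip_width: 0.0853
grasp_force: 0.0
```

Request:
arm_command:
  slide:
    - [3.2,-5.1,0]
    - [6.4,-10.1,0]
    - [9.6,-15.1,0]
    - [12.8,-20.2,0]
    - [16,-25.2,0]
  spin: [0,0,0,0,0]

```text
clock: 2.6
eef_pos: [0.3024, 0.1073, 0.2318]
tool_rot: [0.986, 0.169, 0.001, -0.001]
ft_force: [1.7, -0.8, 0.1]
grip_width: 0.0853
grasp_force: 0.0
```

Request:
arm_command:
  slide:
    - [3.2,-5,0]
    - [6.4,-10,0]
    - [8.5,-14,0]
    - [8.5,-14,0]
    - [8.5,-14,0]
  spin: [0,0,0,0,0]
  jaw: 4.5

```text
clock: 3.22
eef_pos: [0.3723, 0.1753, 0.2315]
tool_rot: [0.979, 0.2, -0.006, -0.025]
ft_force: [-0.4, -0.0, -0.9]
grip_width: 0.0448
grasp_force: 0.0
```

Run:
```python
from h import *
P={n:camera(n) for n in("wrist","top","side")}
save(P["wrist"],"w1.png")
o=get_obs();print(o["eef_pos"],o["grip_width"]);p=P["wrist"];print("cam",ray(p,(320,200)))
for t in["cup","cup_center","spout_tip","head_top","tall_bottle","station"]:
    L={}
    for n in P:
        r=landmark_of(P[n],t)
        if r: L[n]=r[0]["centre"];print(t,n,np.round(L[n],1),round(r[0]["confidence"],2),by_depth(P[n],L[n]))
    for n in("top","side"):
        if "wrist" in L and n in L: print("  tri",n,tri(P["wrist"],L["wrist"],P[n],L[n]))
X,C=cloud(p)
m=(np.abs(X[:,0]-.42)<.08)&(np.abs(X[:,1]-.29)<.07)
for a,b in((.04,.047),(.047,.056)):
    Y=X[m&(X[:,2]>a)&(X[:,2]<b)];print(a,len(Y),Y.mean(0) if len(Y) else"",Y.min(0),Y.max(0))
np.save("w1.npy",X)
```

```text
[0.37200168 0.17493171 0.23166782] 0.04477929905965367
cam (array([0.4373978 , 0.19531691, 0.37320308]), array([-0.27522019, -0.06258779, -0.95944954]))
cup wrist [266.2  79.4] 0.93 [0.44202072 0.2861731  0.00989739]
cup top [220.2 219.7] 0.86 [0.43757418 0.30222667 0.00995328]
  tri top (array([0.44139997, 0.2341529 , 0.24277867]), np.float64(0.012930853464482658))
cup_center wrist [261.6  66. ] 0.73 [0.45373795 0.29714188 0.00657636]
cup_center top [224.1 217.5] 0.69 [0.44529058 0.28975797 0.00838955]
  tri top (array([0.4476702 , 0.25402632, 0.15528051]), np.float64(0.0036855076189501244))
spout_tip wrist [505.8  34.1] 0.27 [0.55933562 0.0862332  0.07997762]
spout_tip top [250.9 179.1] 0.91 [0.5591369  0.16161864 0.23181353]
spout_tip side [286.6 219.9] 0.57 [0.55400443 0.05198152 0.05755868]
  tri top (array([0.53379045, 0.14877773, 0.21071778]), np.float64(0.06289040182292827))
  tri side (array([0.5896176 , 0.05863714, 0.01493354]), np.float64(0.008201447002920682))
head_top top [389.1 237.3] 0.65 [ 0.39724315 -0.25765397  0.06331436]
tall_bottle wrist [510.7  34.5] 0.62 [0.558
[... 269 characters left out ...]
ide (array([0.59097398, 0.05424484, 0.01167941]), np.float64(0.0037657574819433474))
station wrist [433.9  78.3] 0.72 [0.51613711 0.11150889 0.01725226]
station top [281.7 196.2] 0.97 [0.5219707  0.09641604 0.01843084]
station side [266.2 242.3] 0.82 [0.50743478 0.10834274 0.01743254]
  tri top (array([ 0.52446971,  0.1013581 , -0.0241244 ]), np.float64(0.0018257244450033661))
  tri side (array([0.51828332, 0.10946486, 0.00549806]), np.float64(0.0016286013722888726))
0.04 617 [0.43696951 0.29356338 0.04426828] [0.40477082 0.26748959 0.04001338] [0.4838154  0.32648484 0.04699616]
0.047 680 [0.45151849 0.29659816 0.04840867] [0.41138273 0.26729378 0.04700656] [0.48388874 0.32821748 0.0506314 ]
```

View pics/w1.png

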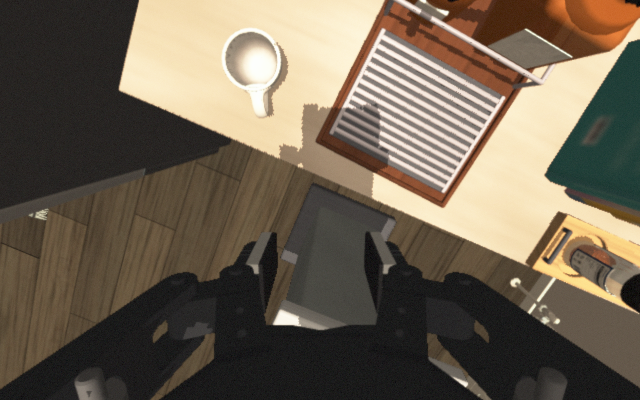

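Run:
```python
from h import *
o=get_obs()
for k in("clock","joint_pos","joint_vel","eef_pos","tool_rot","ft_force"):print(k,np.round(o[k],3))
plan([.37,.26,.24],19)
X=np.load("w1.npy")
m=(np.abs(X[:,0]-.42)<.09)&(np.abs(X[:,1]-.29)<.07)&(X[:,2]>.044)&(X[:,2]<.055)
Y=X[m]
# rim circle: hull fit on far side; handle = points farther than 33mm from centre
from scipy.optimize import least_squares
c=np.array([.4525,.2975])
for _ in range(5):
    d=np.hypot(*(Y[:,:2]-c).T);k=(d<.034)&(d>.025)
    c=least_squares(lambda q:np.hypot(*(Y[k,:2]-q[:2]).T)-q[2],[*c,.029]).x;print(c.round(4),k.sum());r=c[2];c=c[:2]
m2=(np.hypot(*(X[:,:2]-c).T)>.036)&(np.hypot(*(X[:,:2]-c).T)<.062)&(X[:,2]>.025)&(X[:,2]<.055)
h=X[m2];print(len(h),h.mean(0),h.min(0),h.max(0),np.degrees(np.arctan2(*(h.mean(0)[:2]-c)[::-1])))
G=X[(X[:,0]>.38)&(X[:,0]<.62)&(X[:,1]>-.02)&(X[:,1]<.22)&(X[:,2]>.013)&(X[:,2]<.023)]
print(len(G),cv2.minAreaRect(G[:,:2].astype(np.float32)))
```

```text
clock 4.275
joint_pos [ 0.403  0.066 -0.204  1.302  0.051  3.141]
joint_vel [-0.     0.001  0.     0.     0.001 -0.   ]
eef_pos [0.372 0.175 0.232]
tool_rot [ 0.979  0.2   -0.006 -0.025]
ft_force [-0.3   -0.601  0.122]
t 4.28 at [0.3724 0.1753 0.2316] head 23.1 -> slide [ 3.11 -7.92 -0.44] spin 4.1
[0.4526 0.2972 0.0287] 870
[0.4526 0.2972 0.0287] 869
[0.4526 0.2972 0.0287] 869
[0.4526 0.2972 0.0287] 869
[0.4526 0.2972 0.0287] 869
257 [0.41240633 0.27509122 0.04227412] [0.40152767 0.26653417 0.02519773] [0.42360836 0.2860322  0.04853591] -151.15184432896453
16278 ((0.5022042393684387, 0.11014410108327866), (0.18028172850608826, 0.21844838559627533), 86.45661926269531)
```

Request:
arm_command:
  slide:
    - [0,0,0]
    - [0,0,0]
    - [0,0,0]
    - [0,0,0]
    - [0,0,0]
  spin: [-10,-20,-31,-42,-52]

```text
clock: 4.9
eef_pos: [0.3724, 0.1753, 0.2316]
tool_rot: [0.791, 0.612, 0.006, -0.025]
ft_force: [0.3, -0.1, -0.6]
grip_width: 0.0448
grasp_force: 0.0
```

Request:
arm_command:
  slide:
    - [0,0,0]
    - [0,0,0]
    - [0,0,0]
    - [0,0,0]
    - [0,0,0]
  spin: [-10,-20,-31,-42,-52]

```text
clock: 5.52
eef_pos: [0.3723, 0.1753, 0.2316]
tool_rot: [0.442, 0.896, 0.016, -0.02]
ft_force: [0.7, 0.5, 0.0]
grip_width: 0.0452
grasp_force: 0.0
```

Request:
arm_command:
  slide:
    - [0,0,0]
    - [0,0,0]
    - [0,0,0]
    - [0,0,0]
    - [0,0,0]
  spin: [-10,-20,-31,-42,-52]

```text
clock: 6.15
eef_pos: [0.3724, 0.1753, 0.2316]
tool_rot: [0.005, 1.0, 0.023, -0.011]
ft_force: [-0.0, -0.9, -0.0]
grip_width: 0.0446
grasp_force: 0.0
```

Run:
```python
from h import *
p=camera("wrist");save(p,"w2.png")
o=get_obs();print(o["joint_pos"].round(3) if hasattr(o["joint_pos"],"round") else o["joint_pos"],o["tool_rot"])
plan([.4124,.2749,.10],209)
X,C=cloud(p);np.save("w2.npy",X)
m=(np.abs(X[:,0]-.42)<.09)&(np.abs(X[:,1]-.29)<.07)&(X[:,2]>.044)&(X[:,2]<.055)
Y=X[m];print(len(Y))
if len(Y): print(Y.min(0),Y.max(0))
G=X[(X[:,0]>.36)&(X[:,0]<.62)&(X[:,1]>-.02)&(X[:,1]<.22)&(X[:,2]>.013)&(X[:,2]<.023)]
print(len(G),cv2.minAreaRect(G[:,:2].astype(np.float32)))
```

```text
[ 0.403  0.066 -0.204  1.302  0.051  0.408] [ 0.00283054  0.99967219  0.02303602 -0.01080955]
t 6.2 at [0.3724 0.1753 0.2317] head 179.7 -> slide [-4.24  9.37 13.52] spin -29.3
617
[0.40670801 0.2677784  0.04400801] [0.48293958 0.3277109  0.05054799]
9043 ((0.4898296296596527, 0.11065184324979782), (0.1805606633424759, 0.19588901102542877), 86.32173156738281)
```

View pics/w2.png

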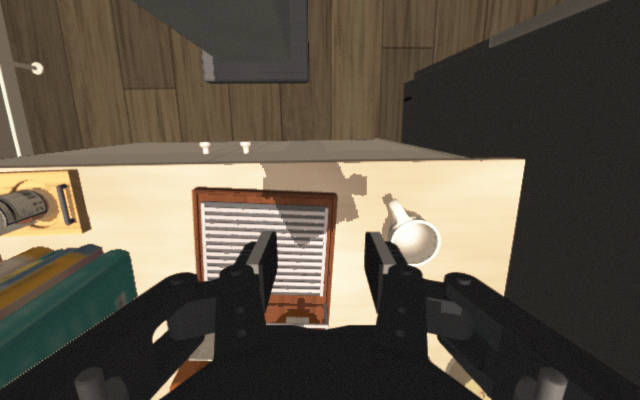

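Request:
arm_command:
  slide:
    - [-1.4,3.1,3]
    - [-2.8,6.2,7]
    - [-4.24,9.37,11]
    - [-4.24,9.37,13.5]
    - [-4.24,9.37,13.5]
  spin: [-9.8,-19.6,-29.3,-29.3,-29.3]
  jaw: 4.0

```text
clock: 6.82
eef_pos: [0.4115, 0.2737, 0.0979]
tool_rot: [-0.245, 0.969, 0.024, -0.008]
ft_force: [-0.8, 0.1, -0.4]
grip_width: 0.04
grasp_force: 0.0
```

Run:
```python
from h import *
p=camera("wrist");save(p,"w3.png")
plan([.4124,.2749,.014],209)
X,C=cloud(p)
m=(np.abs(X[:,0]-.42)<.09)&(np.abs(X[:,1]-.29)<.07)&(X[:,2]>.025)&(X[:,2]<.055)
Y=X[m];print(len(Y));d=np.hypot(*(Y[:,:2]-[.4526,.2972]).T);h=Y[(d>.036)&(d<.06)];print(len(h),h.mean(0),h.min(0),h.max(0))
```

```text
t 6.88 at [0.4126 0.2741 0.0995] head -151.7 -> slide [-0.02 -0.35  8.55] spin -360.7
3944
637 [0.41104637 0.27537465 0.04286539] [0.40066493 0.26652863 0.0297846 ] [0.4243105  0.28701063 0.04855107]
```

View pics/w3.png

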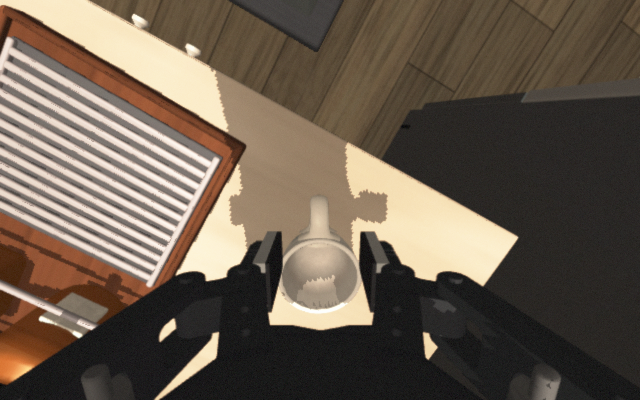

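Request:
arm_command:
  slide:
    - [0.0,-0.1,2.5]
    - [0.1,-0.2,5]
    - [0.1,-0.3,7]
    - [0.1,-0.35,8.5]
    - [0.1,-0.35,8.5]
  spin: [0,0,0,0,0]

```text
clock: 7.5
eef_pos: [0.4122, 0.2745, 0.0152]
tool_rot: [-0.245, 0.969, 0.025, -0.005]
ft_force: [-0.5, -0.3, -0.6]
grip_width: 0.0398
grasp_force: 0.0
```

Request:
arm_command:
  slide:
    - [0,0,0]
    - [0,0,0]
    - [0,0,0]
    - [0,0,0]
    - [0,0,0]
  spin: [0,0,0,0,0]
  jaw: 0.5

```text
clock: 8.12
eef_pos: [0.4129, 0.2752, 0.016]
tool_rot: [-0.245, 0.969, 0.025, -0.004]
ft_force: [-2.4, -1.2, 5.9]
grip_width: 0.0124
grasp_force: 59.3
```

Request:
arm_command:
  slide:
    - [0,0,-1]
    - [0,0,-2.5]
    - [0,0,-4]
    - [0,0,-5]
    - [0,0,-5]
  spin: [0,0,0,0,0]

```text
clock: 8.75
eef_pos: [0.4142, 0.273, 0.0663]
tool_rot: [-0.245, 0.969, 0.025, -0.004]
ft_force: [-0.6, 0.3, -1.2]
grip_width: 0.0125
grasp_force: 57.9
```

Run:
```python
from h import *
p=camera("wrist");save(p,"w4.png");o=get_obs();print(o["grip_width"],o["grasp_force"],o["ft_force"])
X,C=cloud(p)
M=R.from_quat(o["tool_rot"]).as_matrix();T=(X-o["eef_pos"])@M
m=(T[:,0]<.0)&(T[:,0]>-.09)&(abs(T[:,1])<.04)&(T[:,2]>-.045)&(T[:,2]<-.028)
print(m.sum(),T[m].min(0),T[m].max(0),T[m].mean(0))
W=X[m];print(W[:,2].min(),W[:,2].max(),np.linalg.lstsq(np.c_[W[:,:2],np.ones(len(W))],W[:,2],rcond=None)[0][:2])
print("tool z",M[:,2])
# station from several views
for n in("w1.npy","w2.npy"):
    Z=np.load(n);G=Z[(Z[:,0]>.36)&(Z[:,0]<.58)&(Z[:,1]>-.02)&(Z[:,1]<.22)&(Z[:,2]>.0165)&(Z[:,2]<.0205)]
    print(n,G.min(0),np.percentile(G[:,1],[1,50,99]))
```

```text
0.012667233681370557 57.937582692595555 [ 0.02076714 -0.09789538 -1.0746336 ]
1975 [-0.02594863 -0.00891657 -0.04498848] [-2.01794661e-05  9.08111264e-03 -2.80241031e-02] [-1.14036130e-02  3.64854625e-05 -3.19614323e-02]
0.09321517950274091 0.11083483899926609 [-0.07678055 -0.02232063]
tool z [-0.020545    0.04665062 -0.99869997]
w1.npy [0.38858849 0.01699261 0.01650008] [0.02162027 0.11457624 0.20193633]
w2.npy [0.3874093  0.02224501 0.01650075] [0.02423313 0.13289162 0.20243842]
```

View pics/w4.png

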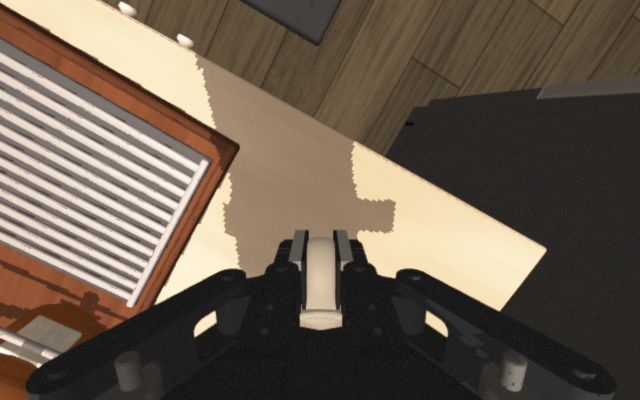

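Run:
```python
from h import *
plan([.4336,.0655,.08],180)
plan([.4336,.0655,.036],180)
```

```text
t 8.8 at [0.4137 0.2727 0.0655] head -151.6 -> slide [  8.1  -19.07  -2.45] spin -331.6
t 8.8 at [0.4137 0.2727 0.0655] head -151.6 -> slide [  8.12 -19.29   1.94] spin -331.6
```

Request:
arm_command:
  slide:
    - [1,-3,-1.5]
    - [3,-7.5,-2.4]
    - [5,-12,-2.4]
    - [7,-16.5,-2.4]
    - [8.1,-19.1,-2.4]
  spin: [0,7,14,21,28.4]

```text
clock: 9.43
eef_pos: [0.4326, 0.063, 0.0784]
tool_rot: [0.003, 1.0, 0.023, -0.012]
ft_force: [-0.7, -0.0, -0.5]
grip_width: 0.0124
grasp_force: 58.5
```

Run:
```python
from h import *
P={n:camera(n) for n in("wrist","top","side")};save(P["wrist"],"w5.png")
plan([.4336,.0655,.036],180)
for t in("cup_center","spout_tip","head_top"):
    for n in P:
        for r in landmark_of(P[n],t)[:1]:
            print(t,n,np.round(r["centre"],1),round(r["confidence"],2),at_z(P[n],r["centre"],{"cup_center":.06,"spout_tip":.192,"head_top":.24}[t]).round(3))
for n in("top","side"):
    X,C=cloud(P[n]);Y=X[(X[:,0]>.43)&(X[:,0]<.55)&(X[:,1]>.02)&(X[:,1]<.12)&(X[:,2]>.085)&(X[:,2]<.125)];print(n,len(Y),Y.min(0) if len(Y) else"",Y.max(0) if len(Y) else"")
```

```text
t 9.57 at [0.4329 0.064  0.0785] head 179.9 -> slide [-0.16 -0.05  4.25] spin -0.1
cup_center top [289.6 210.2] 0.55 [0.476 0.065 0.06 ]
cup_center side [281.5 238.8] 0.42 [0.483 0.062 0.06 ]
spout_tip top [252.7 180.4] 0.83 [0.559 0.164 0.192]
spout_tip side [240.1 181.4] 0.7 [0.566 0.166 0.192]
head_top top [290.2 170.3] 0.86 [0.586 0.052 0.24 ]
top 38 [0.49102808 0.04166014 0.08566457] [0.50724963 0.0853907  0.11548041]
side 55 [0.43033432 0.03142923 0.08560222] [0.49122667 0.08794743 0.11803085]
```

Request:
arm_command:
  slide:
    - [0,0,1.5]
    - [-0.1,0,3]
    - [-0.15,0,3.8]
    - [-0.15,0,4.2]
    - [-0.15,0,4.4]
  spin: [0,0,0,0,0]

```text
clock: 10.65
eef_pos: [0.4337, 0.0674, 0.0353]
tool_rot: [-0.0, 1.0, 0.023, -0.011]
ft_force: [-4.0, 0.6, 6.7]
grip_width: 0.0124
grasp_force: 61.5
```

Run:
```python
from h import *
o=get_obs();print(o["eef_pos"],o["ft_force"])
```

```text
[0.43366142 0.06739037 0.03528564] [-4.04232009  0.60590375  6.69921336]
```

Request:
arm_command:
  slide:
    - [0,0,0]
    - [0,0,0]
    - [0,0,0]
    - [0,0,-1]
    - [0,0,-4]
  spin: [0,0,0,0,0]
  jaw: 3.6

```text
clock: 11.28
eef_pos: [0.4335, 0.0651, 0.0748]
tool_rot: [-0.0, 1.0, 0.023, -0.012]
ft_force: [0.8, 0.3, 0.1]
grip_width: 0.036
grasp_force: 0.0
```

Request:
arm_command:
  slide:
    - [0,0,-5]
    - [0,0,-10]
    - [0,0,-15]
    - [0,0,-18]
    - [0,0,-18]
  spin: [0,0,0,0,0]
  jaw: 0

```text
clock: 11.9
eef_pos: [0.4404, 0.0571, 0.2582]
tool_rot: [-0.0, 1.0, 0.023, -0.007]
ft_force: [0.0, -0.7, -0.3]
grip_width: 0.0002
grasp_force: 0.0
```

Run:
```python
from h import *
P={n:camera(n) for n in("wrist","top","side")};save(P["wrist"],"w6.png")
o=get_obs();print(o["eef_pos"],o["tool_rot"],o["joint_pos"])
p=P["wrist"]
for n in P:
    X,C=cloud(P[n]);np.save("c6%s.npy"%n,X)
    Y=X[(X[:,0]>.4)&(X[:,0]<.54)&(X[:,1]>.02)&(X[:,1]<.12)&(X[:,2]>.055)&(X[:,2]<.08)];print("cup",n,len(Y),Y.min(0) if len(Y) else"",Y.max(0) if len(Y) else"")
    Y=X[(X[:,0]>.54)&(X[:,0]<.63)&(X[:,1]>.02)&(X[:,1]<.084)&(X[:,2]>.23)&(X[:,2]<.26)];print("head",n,len(Y),Y.min(0) if len(Y) else"",Y.max(0) if len(Y) else"",Y.mean(0) if len(Y) else"")
    Y=X[(X[:,0]>.5)&(X[:,0]<.63)&(X[:,1]>.1)&(X[:,1]<.2)&(X[:,2]>.19)&(X[:,2]<.26)];print("spout",n,len(Y))
    if len(Y)>5:
        print(Y.min(0),Y.max(0),Y.mean(0))
    for t in("cup_center","spout_tip","head_top"):
        for r in landmark_of(P[n],t)[:1]:
            print(t,n,np.round(r["centre"],1),round(r["confidence"],2),at_z(P[n],r["centre"],{"cup_center":.018,"spout_tip":.192,"head_top":.24}[t]).round(4))
```

```text
[0.43798765 0.05692561 0.25403469] [-1.04970007e-04  9.99669941e-01  2.29654405e-02 -1.15146197e-02] [ 0.09631505  0.13009921 -0.07352579  1.38569809  0.04793323  0.09566092]
cup wrist 946 [0.42365249 0.03769974 0.05503499] [0.50682845 0.09824812 0.06815799]
head wrist 0   
spout wrist 0
cup_center wrist [321.  200.6] 0.58 [0.482  0.0696 0.018 ]
cup top 0  
head top 193 [0.56681867 0.03782808 0.23042496] [0.60664994 0.08334006 0.24727359] [0.58575142 0.0584353  0.24039364]
spout top 110
[0.55670396 0.10003917 0.21030306] [0.58048524 0.16808554 0.24018922] [0.56872075 0.13424507 0.23413291]
spout_tip top [250.  177.4] 0.79 [0.5673 0.1719 0.192 ]
head_top top [287.6 169.6] 0.61 [0.5876 0.0588 0.24  ]
cup side 248 [0.41852415 0.02277506 0.05504648] [0.53895429 0.09705008 0.07367023]
head side 0   
spout side 6
[0.56004877 0.16221295 0.19574285] [0.5641137  0.16787844 0.20124005] [0.56215612 0.16505053 0.19871644]
cup_center side [281.9 250.4] 0.61 [0.4778 0.0634 0.018 ]
```

View pics/w6.png

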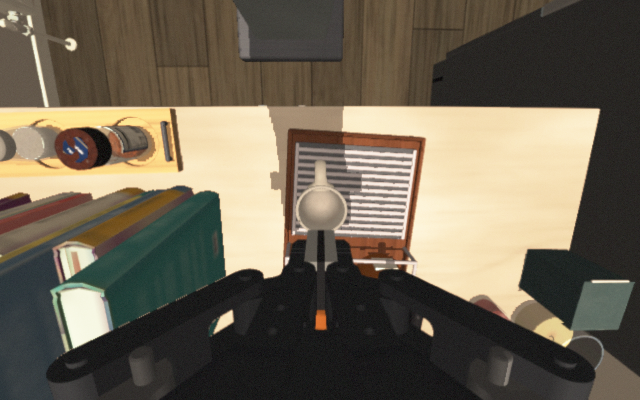

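Run:
```python
from h import *
for n in("x.npy","c6top.npy"):
    X=np.load(n);Y=X[(X[:,0]>.54)&(X[:,0]<.6)&(X[:,1]>.085)&(X[:,1]<.16)&(X[:,2]>.228)&(X[:,2]<.245)]
    k=np.polyfit(Y[:,1],Y[:,0],1);print(k,np.polyval(k,[.0585,.127,.165]))
plan([.438,.057,.275],180)
plan([.5722,.127,.265],103)
```

```text
[-0.22217851  0.59856395] [0.5855665  0.57034727 0.56190449]
[-0.22559607  0.59907526] [0.58587789 0.57042456 0.56185191]
t 12.5 at [0.4386 0.057  0.2545] head -180.0 -> slide [ 0.1   0.09 -2.05] spin -360.0
t 12.5 at [0.4386 0.057  0.2545] head -180.0 -> slide [-13.34   7.04  -1.02] spin -283.0
```

Request:
arm_command:
  slide:
    - [0,0,-1]
    - [0,0,-2]
    - [0,0,-2.2]
    - [0,0,-2.2]
    - [0,0,-2.2]
  spin: [10,20,30.5,41,51]
  jaw: 3.4

```text
clock: 13.12
eef_pos: [0.4392, 0.056, 0.2768]
tool_rot: [0.433, 0.901, 0.016, -0.02]
ft_force: [-0.5, -0.5, -0.3]
grip_width: 0.0338
grasp_force: 0.0
```

Run:
```python
from h import *
plan([.5722,.127,.270],103)
```

```text
t 13.12 at [0.4392 0.056  0.2768] head 128.7 -> slide [-2.81 14.81  0.72] spin 25.7
```

Request:
arm_command:
  slide:
    - [-0.8,4.5,0.3]
    - [-1.6,9,0.6]
    - [-2.8,13,0.7]
    - [-2.8,14.7,0.7]
    - [-2.8,14.7,0.7]
  spin: [9,18,25.7,25.7,25.7]

```text
clock: 13.75
eef_pos: [0.5714, 0.1277, 0.2691]
tool_rot: [0.62, 0.784, 0.011, -0.023]
ft_force: [-0.3, -0.1, 0.0]
grip_width: 0.0337
grasp_force: 0.0
```

Run:
```python
from h import *
p=camera("wrist");save(p,"w7.png")
plan([.571,.127,.212],103)
X,C=cloud(p);Y=X[(X[:,0]>.52)&(X[:,0]<.64)&(X[:,1]>.03)&(X[:,1]<.19)&(X[:,2]>.222)&(X[:,2]<.245)];print(len(Y))
for a in np.arange(.03,.19,.01):
    y=Y[(Y[:,1]>a)&(Y[:,1]<a+.01)]
    if len(y)>3: print(round(a,3),len(y),y[:,0].min().round(4),y[:,0].max().round(4),y[:,2].max().round(4))
```

```text
t 13.8 at [0.5706 0.1272 0.2695] head 103.3 -> slide [-0.31  0.1   5.74] spin 0.3
4219
0.05 62 0.5685 0.5901 0.2412
0.06 670 0.5684 0.6094 0.2419
0.07 863 0.5715 0.6072 0.2421
0.08 242 0.5766 0.5906 0.2353
0.09 253 0.5743 0.5883 0.2356
0.1 275 0.5721 0.5864 0.2359
0.11 272 0.5702 0.5841 0.2361
0.12 282 0.568 0.5816 0.2364
0.13 292 0.5658 0.5799 0.237
0.14 303 0.5634 0.5774 0.2367
0.15 333 0.561 0.5752 0.237
0.16 330 0.5597 0.5732 0.2355
0.17 42 0.5616 0.5694 0.2282
```

View pics/w7.png

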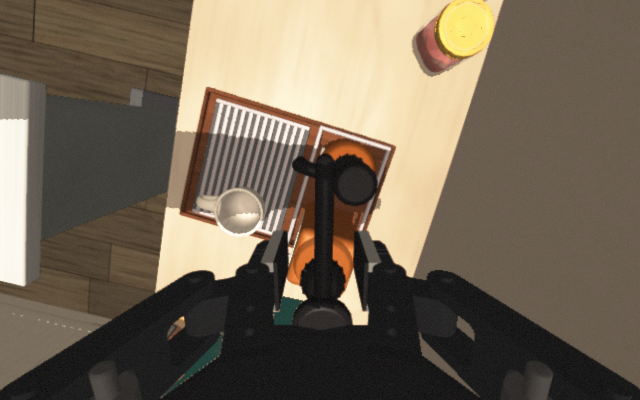

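Request:
arm_command:
  slide:
    - [0,0.1,1.5]
    - [-0.1,0.2,3]
    - [-0.2,0.3,4.5]
    - [-0.3,0.3,5.6]
    - [-0.3,0.3,5.6]
  spin: [0,0,0,0,0]

```text
clock: 14.42
eef_pos: [0.5725, 0.1272, 0.2127]
tool_rot: [0.62, 0.784, 0.01, -0.024]
ft_force: [0.5, 0.8, 0.3]
grip_width: 0.0338
grasp_force: 0.0
```

Request:
arm_command:
  slide:
    - [0,0,0]
    - [0,0,0]
    - [0,0,0]
    - [0,0,0]
    - [0,0,0]
  spin: [0,0,0,0,0]
  jaw: 1.7

```text
clock: 15.05
eef_pos: [0.5733, 0.1275, 0.2142]
tool_rot: [0.62, 0.784, 0.011, -0.023]
ft_force: [-0.8, -0.3, -0.2]
grip_width: 0.017
grasp_force: 0.0
```

Run:
```python
from h import *
o=get_obs();print(o["eef_pos"],o["grip_width"],o["ft_force"],o["grasp_force"])
M=R.from_quat(o["tool_rot"]).as_matrix();h0=np.degrees(np.arctan2(M[1,0],M[0,0]));e=o["eef_pos"]
A=np.array([.5875,.0585]);d=e[:2]-A;r=np.hypot(*d);a0=np.degrees(np.arctan2(d[1],d[0]));print("r",r,"ang",a0,"head",h0)
for a in np.linspace(a0,176.,9)[1:]:
    q=A+r*np.array([np.cos(np.radians(a)),np.sin(np.radians(a))])
    s=M.T@(np.r_[q,e[2]]-e)*100;print(round(a,1),s.round(2),"spin",-round(a-a0,1))
```

```text
[0.57331644 0.12747448 0.21418663] 0.017017470446740346 [-0.76924131 -0.3136772  -0.18573669] 0.0
r 0.07041769779743902 ang 101.62002966305872 head 103.30371552506406
110.9 [-0.06 -1.14  0.01] spin -9.3
120.2 [-0.3  -2.26  0.01] spin -18.6
129.5 [-0.72 -3.32 -0.  ] spin -27.9
138.8 [-1.3  -4.3  -0.02] spin -37.2
148.1 [-2.04 -5.17 -0.05] spin -46.5
157.4 [-2.91 -5.91 -0.08] spin -55.8
166.7 [-3.88 -6.5  -0.13] spin -65.1
176.0 [-4.94 -6.93 -0.18] spin -74.4
```

Request:
arm_command:
  slide:
    - [-0.06,-1.14,0]
    - [-0.3,-2.26,0]
    - [-0.72,-3.32,0]
    - [-1.3,-4.3,0]
    - [-2.04,-5.17,0]
  spin: [-9.3,-18.6,-27.9,-37.2,-46.5]

```text
clock: 15.68
eef_pos: [0.5275, 0.0958, 0.2139]
tool_rot: [0.258, 0.966, 0.02, -0.016]
ft_force: [0.5, -0.0, 0.4]
grip_width: 0.0171
grasp_force: 0.3
```

Run:
```python
from h import *
o=get_obs();print(o["eef_pos"],o["ft_force"],o["grasp_force"])
M=R.from_quat(o["tool_rot"]).as_matrix();h0=np.degrees(np.arctan2(M[1,0],M[0,0]));e=o["eef_pos"]
A=np.array([.5875,.0585]);d=e[:2]-A;r=np.hypot(*d);a0=np.degrees(np.arctan2(d[1],d[0]));print("r",r,"ang",a0,"head",h0)
for a in (157,167,177):
    q=A+.0704*np.array([np.cos(np.radians(a)),np.sin(np.radians(a))])
    s=M.T@(np.r_[q,.214]-e)*100;print(round(a,1),s.round(2),"spin",-round(a-h0,1))
```

```text
[0.52751802 0.09575329 0.21385062] [ 0.46319396 -0.03059046  0.40596555] 0.31434640288352966
r 0.07060910657983456 ang 148.1566334155695 head 150.17971160580151
157 [-0.07 -1.08 -0.05] spin -6.8
167 [-0.32 -2.28 -0.1 ] spin -16.8
177 [-0.77 -3.42 -0.15] spin -26.8
```

Request:
arm_command:
  slide:
    - [-0.07,-1.08,0]
    - [-0.32,-2.28,0]
    - [-0.77,-3.42,0]
    - [-0.77,-3.42,0]
    - [-0.77,-3.42,0]
  spin: [-7.5,-17.5,-27,-27,-27]

```text
clock: 16.3
eef_pos: [0.5172, 0.0625, 0.2124]
tool_rot: [0.029, 0.999, 0.023, -0.011]
ft_force: [-0.3, 0.6, -0.6]
grip_width: 0.0169
grasp_force: 0.0
```

Request:
arm_command:
  slide:
    - [0,0,0]
    - [0,0,-1.5]
    - [0,0,-3.5]
    - [0,0,-5.5]
    - [0,0,-6]
  spin: [0,0,0,0,0]
  jaw: 3.4

```text
clock: 16.92
eef_pos: [0.5195, 0.0598, 0.2746]
tool_rot: [0.028, 0.999, 0.023, -0.009]
ft_force: [0.6, -0.1, -0.6]
grip_width: 0.0342
grasp_force: 0.0
```

Run:
```python
from h import *
p=camera("wrist");save(p,"w8.png");t=camera("top")
plan([.5875,.0585,.26],177)
for n,q in(("w",p),("top",t)):
  X,C=cloud(q);Y=X[(X[:,0]>.44)&(X[:,0]<.62)&(X[:,1]>.03)&(X[:,1]<.1)&(X[:,2]>.222)&(X[:,2]<.245)];print(n,len(Y))
  for a in np.arange(.46,.61,.02):
    y=Y[(Y[:,0]>a)&(Y[:,0]<a+.02)]
    if len(y)>3: print(round(a,3),len(y),y[:,1].min().round(4),y[:,1].max().round(4),y[:,2].max().round(4))
  Y=X[(X[:,0]>.4)&(X[:,0]<.54)&(X[:,1]>.02)&(X[:,1]<.12)&(X[:,2]>.062)&(X[:,2]<.075)]
  if len(Y):print("cup",Y.min(0),Y.max(0))
  for th,z in(("spout_tip",.192),("head_top",.24),("cup_center",.018)):
    for r in landmark_of(q,th)[:1]: print(th,n,r["confidence"],at_z(q,r["centre"],z))
```

```text
t 17.02 at [0.5189 0.0597 0.2731] head 176.8 -> slide [-6.89  0.21  1.17] spin -0.2
w 4716
0.46 175 0.0594 0.0712 0.2312
0.48 617 0.058 0.071 0.2372
0.5 560 0.0568 0.0696 0.2377
0.52 511 0.0555 0.0687 0.2361
0.54 478 0.0543 0.0671 0.236
0.56 1150 0.0395 0.0772 0.2417
0.58 1225 0.0372 0.0793 0.2417
cup [0.43000369 0.03725494 0.06204234] [0.50949072 0.09783412 0.068866  ]
spout_tip w 0.91 [0.47808447 0.06719727 0.192     ]
head_top w 0.62 [0.58722505 0.05494919 0.24      ]
cup_center w 0.68 [0.47868973 0.06659989 0.018     ]
top 0
```

View pics/w8.png

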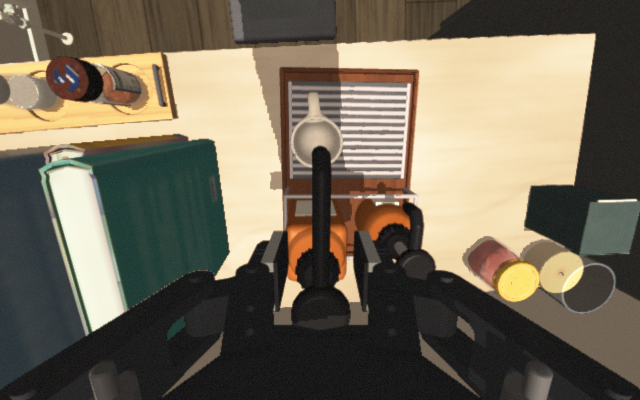

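Request:
arm_command:
  slide:
    - [-2,0,0]
    - [-5,0.1,0]
    - [-6.8,0.2,0.2]
    - [-6.8,0.2,0.5]
    - [-6.8,0.2,0.9]
  spin: [0,0,0,0,0]
  jaw: 0

```text
clock: 17.95
eef_pos: [0.5855, 0.0582, 0.2611]
tool_rot: [0.028, 0.999, 0.023, -0.012]
ft_force: [-0.1, -0.5, -0.0]
grip_width: -0.0002
grasp_force: 0.0
```

Run:
```python
from h import *
plan([.5875,.058,.245],176.8)
plan([.5875,.058,.217],176.8)
print(get_obs()["ft_force"],get_obs()["grip_width"])
```

```text
t 17.95 at [0.5855 0.0582 0.2611] head 176.8 -> slide [-0.24 -0.08  1.61] spin 0.0
t 17.95 at [0.5855 0.0582 0.2611] head 176.8 -> slide [-0.31 -0.21  4.4 ] spin 0.0
[-0.13871479 -0.53586917 -0.04704288] -0.00018606896788895665
```

Request:
arm_command:
  slide:
    - [-0.2,-0.1,1.5]
    - [-0.25,-0.1,2.4]
    - [-0.3,-0.15,3.2]
    - [-0.3,-0.2,4.0]
    - [-0.3,-0.2,4.3]
  spin: [0,0,0,0,0]

```text
clock: 18.58
eef_pos: [0.5876, 0.0579, 0.2195]
tool_rot: [0.028, 0.999, 0.023, -0.011]
ft_force: [-3.5, -1.2, 9.1]
grip_width: -0.0001
grasp_force: 4.5
```

Request:
arm_command:
  slide:
    - [0,0,0.2]
    - [0,0,0.4]
    - [0,0,0.5]
    - [0,0,0.5]
    - [0,0,0.5]
  spin: [0,0,0,0,0]

```text
clock: 19.2
eef_pos: [0.5878, 0.0578, 0.2188]
tool_rot: [0.028, 0.999, 0.023, -0.009]
ft_force: [-8.2, -3.0, 21.8]
grip_width: 0.0001
grasp_force: 10.9
```

Request:
arm_command:
  slide:
    - [0,0,-0.6]
    - [0,0,-1.5]
    - [0,0,-2.4]
    - [0,0,-3.5]
    - [0,0,-5.5]
  spin: [0,0,0,0,0]

```text
clock: 19.82
eef_pos: [0.5888, 0.0556, 0.2678]
tool_rot: [0.028, 0.999, 0.022, -0.012]
ft_force: [0.1, -0.1, 0.1]
grip_width: 0.0002
grasp_force: 0.0
```

Request:
arm_command:
  slide:
    - [3,0,0]
    - [6.5,0,0]
    - [6.9,0,0]
    - [6.9,0,0]
    - [6.9,0,0]
  spin: [0,0,0,0,0]
  jaw: 3.4

```text
clock: 20.45
eef_pos: [0.5213, 0.0595, 0.27]
tool_rot: [0.028, 0.999, 0.023, -0.011]
ft_force: [0.4, -0.6, -0.5]
grip_width: 0.034
grasp_force: 0.0
```

Run:
```python
from h import *
p=camera("wrist");save(p,"w9.png")
plan([.5178,.0625,.213],176.8)
X,C=cloud(p);Y=X[(X[:,0]>.44)&(X[:,0]<.62)&(X[:,1]>.03)&(X[:,1]<.1)&(X[:,2]>.2)&(X[:,2]<.25)]
for a in np.arange(.46,.61,.02):
    y=Y[(Y[:,0]>a)&(Y[:,0]<a+.02)]
    if len(y)>3: print(round(a,3),len(y),y[:,1].min().round(4),y[:,1].max().round(4),y[:,2].max().round(4))
Y=X[(X[:,0]>.4)&(X[:,0]<.54)&(X[:,1]>.02)&(X[:,1]<.12)&(X[:,2]>.062)&(X[:,2]<.075)]
if len(Y):print("cup",Y.min(0),Y.max(0))
for th,z in(("spout_tip",.192),("cup_center",.018)):
    for r in landmark_of(p,th)[:1]: print(th,r["confidence"],at_z(p,r["centre"],z))
```

```text
t 20.5 at [0.5212 0.0595 0.2699] head 176.8 -> slide [0.22 0.03 5.7 ] spin 0.0
0.46 211 0.0592 0.0713 0.2322
0.48 629 0.0584 0.0711 0.2369
0.5 578 0.0571 0.0696 0.2367
0.52 517 0.0559 0.0689 0.2362
0.54 490 0.0546 0.0671 0.2356
0.56 1199 0.0391 0.0771 0.2417
0.58 1134 0.0369 0.0795 0.2419
cup [0.43019193 0.03720619 0.06200417] [0.50880214 0.09798471 0.06835089]
spout_tip 0.62 [0.48036161 0.06728507 0.192     ]
cup_center 0.84 [0.47941331 0.0666176  0.018     ]
```

Request:
arm_command:
  slide:
    - [0,0,1.5]
    - [0.1,0,3]
    - [0.2,0,4.5]
    - [0.2,0,5.7]
    - [0.2,0,5.7]
  spin: [0,0,0,0,0]

```text
clock: 21.22
eef_pos: [0.5163, 0.0622, 0.2117]
tool_rot: [0.028, 0.999, 0.023, -0.013]
ft_force: [0.3, 0.1, 0.1]
grip_width: 0.034
grasp_force: 0.0
```

Request:
arm_command:
  slide:
    - [0,0,0]
    - [0,0,0]
    - [0,0,0]
    - [0,0,0]
    - [0,0,0]
  spin: [0,0,0,0,0]
  jaw: 1.8

```text
clock: 21.85
eef_pos: [0.5172, 0.0622, 0.2134]
tool_rot: [0.028, 0.999, 0.023, -0.011]
ft_force: [1.0, 0.7, -0.1]
grip_width: 0.0182
grasp_force: 0.0
```

Run:
```python
from h import *
o=get_obs();print(o["eef_pos"],o["grip_width"],o["ft_force"])
M=R.from_quat(o["tool_rot"]).as_matrix();h0=np.degrees(np.arctan2(M[1,0],M[0,0]));e=o["eef_pos"]
A=np.array([.5875,.0585]);d=e[:2]-A;r=np.hypot(*d);a0=np.degrees(np.arctan2(d[1],d[0]));print("r",r,"ang",a0,"head",h0)
for a in 176.8-9.4*np.arange(1,8):
    q=A+.0704*np.array([np.cos(np.radians(a)),np.sin(np.radians(a))])
    s=M.T@(np.r_[q,e[2]]-e)*100;print(round(a,1),s.round(2),"spin",-round(a-h0,1))
```

```text
[0.51718258 0.06223895 0.2134261 ] 0.018183967230659393 [ 0.95750056  0.73139692 -0.08045288]
r 0.07041675400552953 ang 176.95630694334582 head 176.84410426283193
167.4 [-0.1   1.17  0.05] spin 9.4
158.0 [-0.38  2.29  0.09] spin 18.8
148.6 [-0.84  3.34  0.13] spin 28.2
139.2 [-1.47  4.31  0.16] spin 37.6
129.8 [-2.24  5.16  0.18] spin 47.0
120.4 [-3.15  5.88  0.19] spin 56.4
111.0 [-4.16  6.44  0.19] spin 65.8
```

Request:
arm_command:
  slide:
    - [-0.1,1.17,0]
    - [-0.38,2.29,0.1]
    - [-0.84,3.34,0.1]
    - [-1.47,4.31,0.1]
    - [-2.24,5.16,0.1]
  spin: [9.4,18.8,28.2,37.6,47]

```text
clock: 22.48
eef_pos: [0.5421, 0.1127, 0.2139]
tool_rot: [0.426, 0.904, 0.016, -0.02]
ft_force: [0.2, -0.4, -0.4]
grip_width: 0.0178
grasp_force: 0.3
```

Run:
```python
from h import *
o=get_obs();print(o["eef_pos"],o["grip_width"],o["ft_force"])
M=R.from_quat(o["tool_rot"]).as_matrix();h0=np.degrees(np.arctan2(M[1,0],M[0,0]));e=o["eef_pos"]
A=np.array([.5875,.0585])
for a in (120,111,104):
    q=A+.0704*np.array([np.cos(np.radians(a)),np.sin(np.radians(a))])
    s=M.T@(np.r_[q,e[2]]-e)*100;print(round(a,1),s.round(2),"spin",-round(a-h0,1))
```

```text
[0.54214856 0.11273359 0.21390883] 0.017809883644664962 [ 0.16701884 -0.3658335  -0.43875873]
120 [-0.13  1.21  0.01] spin 9.5
111 [-0.39  2.28  0.01] spin 18.5
104 [-0.72  3.08  0.  ] spin 25.5
```

Request:
arm_command:
  slide:
    - [-0.13,1.21,0]
    - [-0.39,2.28,0]
    - [-0.72,3.08,0]
    - [-0.72,3.08,0]
    - [-0.72,3.08,0]
  spin: [9.5,18.5,25.5,25.5,25.5]

```text
clock: 23.1
eef_pos: [0.5704, 0.1266, 0.214]
tool_rot: [0.613, 0.79, 0.011, -0.023]
ft_force: [0.6, 0.3, 0.4]
grip_width: 0.0184
grasp_force: 0.0
```

Request:
arm_command:
  slide:
    - [0,0,0]
    - [0,0,-1.5]
    - [0,0,-3.5]
    - [0,0,-5.5]
    - [0,0,-6]
  spin: [0,0,0,0,0]
  jaw: 3.8

```text
clock: 23.72
eef_pos: [0.5729, 0.124, 0.2768]
tool_rot: [0.613, 0.79, 0.013, -0.021]
ft_force: [-0.2, 0.6, -0.2]
grip_width: 0.038
grasp_force: 0.0
```

Run:
```python
from h import *
p=camera("wrist");save(p,"w10.png")
X,C=cloud(p);Y=X[(X[:,0]>.52)&(X[:,0]<.64)&(X[:,1]>.085)&(X[:,1]<.16)&(X[:,2]>.222)&(X[:,2]<.245)]
print(len(Y),np.polyfit(Y[:,1],Y[:,0],1))
plan([.4326,.067,.25],180)
```

```text
2029 [-0.28089344  0.60611143]
t 23.77 at [0.5727 0.124  0.2764] head 104.3 -> slide [ -2.19 -14.97   2.61] spin -75.7
```

Request:
arm_command:
  slide:
    - [-0.4,-3,0]
    - [-1,-7,0]
    - [-1.6,-11,0.5]
    - [-2.2,-15,1]
    - [-2.2,-15,2]
  spin: [-10,-20,-30,-40,-50]

```text
clock: 24.4
eef_pos: [0.4289, 0.0656, 0.2544]
tool_rot: [0.22, 0.975, 0.02, -0.016]
ft_force: [1.3, 0.4, 0.4]
grip_width: 0.0383
grasp_force: 0.0
```

Run:
```python
from h import *
plan([.4326,.067,.11],180)
```

```text
t 24.4 at [0.4289 0.0656 0.2544] head 154.6 -> slide [-0.84 -0.18 14.42] spin -25.4
```

Request:
arm_command:
  slide:
    - [-0.2,0,3]
    - [-0.5,-0.1,6.5]
    - [-0.8,-0.2,10]
    - [-0.8,-0.2,13]
    - [-0.8,-0.2,14.4]
  spin: [-9,-18,-25.4,-25.4,-25.4]

```text
clock: 25.02
eef_pos: [0.4332, 0.0677, 0.1083]
tool_rot: [0.002, 1.0, 0.023, -0.013]
ft_force: [-0.1, 0.6, 0.3]
grip_width: 0.0381
grasp_force: 0.0
```

Run:
```python
from h import *
p=camera("wrist");save(p,"w11.png")
X,C=cloud(p);Y=X[(X[:,0]>.38)&(X[:,0]<.54)&(X[:,1]>.02)&(X[:,1]<.12)&(X[:,2]>.055)&(X[:,2]<.075)]
print(len(Y),Y.min(0),Y.max(0))
h=Y[Y[:,0]<.442];print("handle",len(h),h.mean(0),h.min(0),h.max(0))
plan([.4326,h[:,1].mean(),.035],180)
```

```text
3031 [0.42378025 0.039295   0.05500008] [0.51047646 0.09786744 0.06825968]
handle 541 [0.4329472  0.0666743  0.06168926] [0.42378025 0.06054005 0.05508169] [0.44196498 0.07346782 0.06599208]
t 25.07 at [0.4327 0.0677 0.1075] head 179.8 -> slide [-0.18 -0.43  7.23] spin -0.2
```

View pics/w11.png

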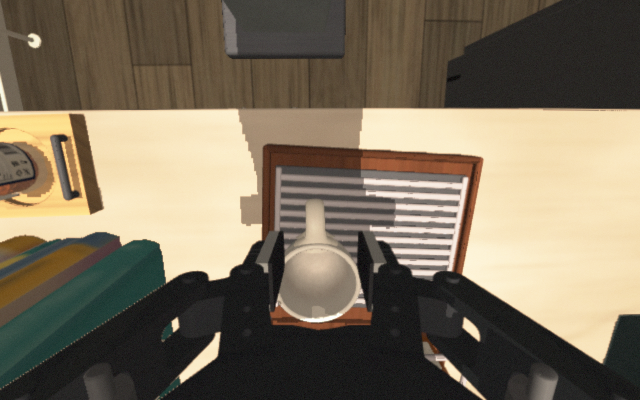

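Request:
arm_command:
  slide:
    - [-0.05,-0.1,2]
    - [-0.1,-0.25,4]
    - [-0.1,-0.4,6]
    - [-0.1,-0.4,7.2]
    - [-0.1,-0.4,7.2]
  spin: [0,0,0,0,0]

```text
clock: 25.7
eef_pos: [0.434, 0.0672, 0.0379]
tool_rot: [0.002, 1.0, 0.023, -0.011]
ft_force: [-0.0, -1.3, 0.7]
grip_width: 0.0381
grasp_force: 0.0
```

Request:
arm_command:
  slide:
    - [0,0,0]
    - [0,0,0]
    - [0,0,0]
    - [0,0,0]
    - [0,0,0]
  spin: [0,0,0,0,0]
  jaw: 0.5

```text
clock: 26.32
eef_pos: [0.4348, 0.067, 0.0393]
tool_rot: [0.003, 1.0, 0.023, -0.01]
ft_force: [-1.6, 0.1, 4.8]
grip_width: 0.0116
grasp_force: 70.6
```

Request:
arm_command:
  slide:
    - [0,0,-1]
    - [0,0,-3]
    - [0,0,-6]
    - [0,0,-10]
    - [0,0,-14]
  spin: [0,0,0,0,0]

```text
clock: 26.95
eef_pos: [0.4371, 0.0606, 0.1797]
tool_rot: [0.002, 1.0, 0.023, -0.011]
ft_force: [0.2, -0.4, -1.4]
grip_width: 0.0118
grasp_force: 69.1
```

Run:
```python
from h import *
o=get_obs();print(o["eef_pos"],o["grip_width"],o["grasp_force"])
plan([.33,-.20,.2],180)
plan([.3560,-.372,.15],180)
X=np.load("x.npy")
W=X[(X[:,0]>.33)&(X[:,0]<.47)&(X[:,1]>-.45)&(X[:,1]<-.09)&(X[:,2]>.012)&(X[:,2]<.0205)]
r=cv2.minAreaRect(W[:,:2].astype(np.float32));print(r)
p=camera("top")
for t in("cork_pad","board","cup_center"):
    for r in landmark_of(p,t)[:1]: print(t,r["confidence"],at_z(p,r["centre"],{"cork_pad":.009,"board":0,"cup_center":.14}[t]))
```

```text
[0.43707825 0.06063349 0.17972072] 0.011753948548266765 69.06723247367637
t 26.95 at [0.4371 0.0606 0.1797] head 179.7 -> slide [ 10.63 -26.    -3.  ] spin -0.3
t 26.95 at [0.4371 0.0606 0.1797] head 179.7 -> slide [  7.85 -43.4    1.14] spin -0.3
((0.4154292345046997, -0.2717784643173218), (0.10680533200502396, 0.3068854808807373), 1.5441887378692627)
cork_pad 0.52 [ 0.40078217 -0.37837575  0.009     ]
board 0.58 [ 0.40367074 -0.26200959  0.        ]
cup_center 0.52 [0.47467107 0.05976234 0.14      ]
```

Request:
arm_command:
  slide:
    - [4,-1,-1]
    - [8,-4,-2]
    - [10.5,-9.5,-3]
    - [10.5,-15.5,-3.5]
    - [10.5,-21,-4]
  spin: [0,0,0,0,0]

```text
clock: 27.78
eef_pos: [0.3307, -0.1516, 0.2096]
tool_rot: [0.002, 1.0, 0.023, -0.011]
ft_force: [1.1, 0.2, -1.0]
grip_width: 0.0116
grasp_force: 69.3
```

Run:
```python
from h import *
plan([.357,-.375,.25],180)
```

```text
t 27.77 at [ 0.3307 -0.1516  0.2096] head 179.8 -> slide [ -2.64 -22.11  -5.15] spin -0.2
```

Request:
arm_command:
  slide:
    - [0,-5,-1]
    - [0,-10.5,-3]
    - [-0.5,-16,-4.5]
    - [-1.5,-21,-5.1]
    - [-2.6,-22.1,-5.1]
  spin: [0,0,0,0,0]

```text
clock: 28.4
eef_pos: [0.3572, -0.3762, 0.2485]
tool_rot: [0.004, 1.0, 0.024, -0.012]
ft_force: [0.4, 0.3, -1.0]
grip_width: 0.0118
grasp_force: 69.3
```

Run:
```python
from h import *
p=camera("wrist");s=camera("side");save(p,"w12.png");o=get_obs();print(o["eef_pos"],o["tool_rot"])
for n,q in(("w",p),("s",s)):
  for t,z in(("cork_pad",.009),("sugar_shaker",0.009),("board",0),("cup_center",.228)):
    for r in landmark_of(q,t)[:1]: print(n,t,np.round(r["centre"],1),round(r["confidence"],2),at_z(q,r["centre"],z))
X,C=cloud(p)
W=X[(X[:,0]>.3)&(X[:,0]<.47)&(X[:,1]>-.46)&(X[:,1]<-.3)]
a=W[(W[:,2]>.0135)&(W[:,2]<.02)];b=W[(W[:,2]>.008)&(W[:,2]<.0132)]
for k in(a,b):print(len(k),k.min(0),k.max(0),k.mean(0))
```

```text
[ 0.35765471 -0.37438856  0.24804167] [ 0.00316727  0.99961983  0.02454251 -0.0121581 ]
w cork_pad [311.1 211.3] 0.86 [ 0.41098765 -0.37728734  0.009     ]
w sugar_shaker [386.6 205.8] 0.97 [ 0.40562993 -0.27461341  0.009     ]
w board [386.9 206.1] 0.74 [ 0.40865959 -0.27164869  0.        ]
s cork_pad [448.2 276.2] 0.81 [ 0.39446721 -0.37521383  0.009     ]
s sugar_shaker [466.7 220. ] 0.61 [ 0.59481851 -0.46338662  0.009     ]
s board [408.5 277.3] 0.57 [ 0.39852093 -0.27276095  0.        ]
s cup_center [463.8 214.8] 0.69 [ 0.40745325 -0.37700465  0.228     ]
3453 [ 0.36525954 -0.42709147  0.01353726] [ 0.44750971 -0.30009443  0.01961589] [ 0.40160855 -0.354783    0.01525635]
1584 [ 0.36495002 -0.42629638  0.008002  ] [ 0.44339981 -0.30001892  0.01319772] [ 0.40514186 -0.3758755   0.01020074]
```

View pics/w12.png

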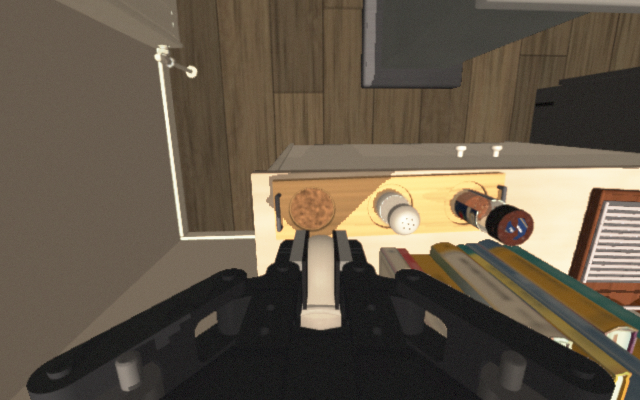

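Run:
```python
from h import *
p=camera("wrist");im=p["pixels"].astype(int)
hsv=cv2.cvtColor(p["pixels"],cv2.COLOR_RGB2HSV)
print(hsv[209,313],hsv[209,350])
m=np.zeros((400,640),np.uint8)
pts=[]
for r in range(183,240):
    for c in range(282,346):
        if hsv[r,c,1]>150 and hsv[r,c,2]<hsv[209,350,2]-35 : m[r,c]=1
n,l,st,ce=cv2.connectedComponentsWithStats(cv2.morphologyEx(m,cv2.MORPH_OPEN,np.ones((3,3),np.uint8)))
i=1+np.argmax(st[1:,4]);print(st[i],ce[i])
k=np.argwhere(l==i);h=cv2.convexHull(k[:,::-1].astype(np.int32))
W=np.array([at_z(p,q[0],.011)[:2] for q in h.astype(float)]).astype(np.float32)
print(cv2.minEnclosingCircle(W),W.min(0),W.max(0),at_z(p,ce[i],.011))
plan([.358,-.377,.06],180)
```

```text
[ 13 143 178] [ 15 134 184]Traceback (most recent call last):
  File "<stdin>", line 11, in <module>
    return _wrapfunc(a, 'argmax', axis=axis, out=out, **kwds)
    return bound(*args, **kwds)
ValueError: attempt to get argmax of an empty sequence
```

Run:
```python
from h import *
p=camera("wrist")
for q in((313,208.5),(290,208),(336,208),(313,187),(313,230)):print(q,at_z(p,q,.011).round(4))
X,C=cloud(p)
# residual: depth well below board top, fit by maximising in/out mean height
W=X[(np.hypot(X[:,0]-.405,X[:,1]+.376)<.05)&(X[:,2]<.025)&(X[:,2]>0)]
best=[]
for x in np.arange(.395,.415,.001):
  for y in np.arange(-.388,-.366,.001):
    d=np.hypot(W[:,0]-x,W[:,1]-y)
    i=W[d<.0285,2];o=W[(d>.031)&(d<.038)&(abs(W[:,0]-.4055)<.038),2]
    best.append((o.mean()-i.mean(),x,y,i.mean(),o.mean()))
best.sort(reverse=True);print(np.round(best[:4],4))
```

```text
(313, 208.5) [ 0.4086 -0.3719  0.011 ]
(290, 208) [ 0.4073 -0.4027  0.011 ]
(336, 208) [ 0.4084 -0.3408  0.011 ]
(313, 187) [ 0.379  -0.3715  0.011 ]
(313, 230) [ 0.4393 -0.3722  0.011 ]
[[ 0.0051  0.408  -0.376   0.0102  0.0152]
 [ 0.0051  0.407  -0.376   0.0102  0.0153]
 [ 0.0051  0.407  -0.377   0.0102  0.0152]
 [ 0.005   0.408  -0.377   0.0102  0.0152]]
```

Run:
```python
from h import *
plan([.3618,-.375,.07],180)
```

```text
t 29.0 at [ 0.3579 -0.3733  0.2511] head 179.8 -> slide [-0.78 -1.   18.07] spin -0.2
```

Request:
arm_command:
  slide:
    - [-0.2,-0.2,4]
    - [-0.4,-0.5,9]
    - [-0.6,-0.8,14]
    - [-0.8,-1,17]
    - [-0.8,-1,18]
  spin: [0,0,0,0,0]

```text
clock: 29.62
eef_pos: [0.361, -0.3742, 0.0685]
tool_rot: [0.002, 1.0, 0.024, -0.012]
ft_force: [0.5, 0.1, -0.5]
grip_width: 0.0118
grasp_force: 69.3
```

Run:
```python
from h import *
s=camera("side");t=camera("top")
plan([.3618,-.375,.032],180)
for n,q in(("t",t),("s",s)):
  for th,z in(("cup_center",.049),("cork_pad",.009)):
    for r in landmark_of(q,th)[:1]: print(n,th,round(r["confidence"],2),at_z(q,r["centre"],z))
  X,C=cloud(q);Y=X[(X[:,0]>.37)&(X[:,0]<.46)&(X[:,1]>-.42)&(X[:,1]<-.33)&(X[:,2]>.08)&(X[:,2]<.106)];print(len(Y),Y.min(0) if len(Y) else"",Y.max(0) if len(Y) else"")
```

```text
t 29.73 at [ 0.3617 -0.375   0.0699] head 179.8 -> slide [-0.1  -0.18  3.78] spin -0.2
t cup_center 0.63 [ 0.40411091 -0.3735891   0.049     ]
t cork_pad 0.5 [ 0.39971567 -0.37605784  0.009     ]
126 [ 0.37219759 -0.40506501  0.08018696] [ 0.43505973 -0.34405228  0.10063938]
s cup_center 0.48 [ 0.40862414 -0.3706326   0.049     ]
s cork_pad 0.61 [ 0.40028758 -0.37910771  0.009     ]
10 [ 0.37090034 -0.39040253  0.08100851] [ 0.43012393 -0.36868595  0.10363576]
```

Request:
arm_command:
  slide:
    - [0.1,0,1]
    - [0.1,-0.1,2]
    - [0.1,-0.15,2.8]
    - [0.1,-0.15,3.4]
    - [0.1,-0.2,3.8]
  spin: [0,0,0,0,0]

```text
clock: 30.55
eef_pos: [0.3592, -0.3752, 0.0321]
tool_rot: [0.003, 1.0, 0.024, -0.012]
ft_force: [-7.9, 3.6, 15.2]
grip_width: 0.0115
grasp_force: 74.1
```

Run:
```python
from h import *
s=camera("side");o=get_obs();print(o["eef_pos"],o["ft_force"])
```

```text
[ 0.35902851 -0.37528278  0.03222757] [-3.67906498  0.7773935   7.04778105]
```

Request:
arm_command:
  slide:
    - [0,0,0]
    - [0,0,0]
    - [0,0,0]
    - [0,0,0]
    - [0,0,-1.5]
  spin: [0,0,0,0,0]
  jaw: 3.4

```text
clock: 31.22
eef_pos: [0.3597, -0.3754, 0.0467]
tool_rot: [0.002, 1.0, 0.024, -0.012]
ft_force: [0.4, 0.1, 0.9]
grip_width: 0.0343
grasp_force: 0.0
```

Request:
arm_command:
  slide:
    - [0,0,-4]
    - [0,0,-9]
    - [0,0,-14]
    - [0,0,-19]
    - [0,0,-20]
  spin: [0,0,0,0,0]

```text
clock: 31.85
eef_pos: [0.3662, -0.3872, 0.2524]
tool_rot: [0.002, 1.0, 0.02, -0.008]
ft_force: [0.4, -0.8, 0.5]
grip_width: 0.0339
grasp_force: 0.0
```

Run:
```python
from h import *
P={n:camera(n) for n in("wrist","top","side")};save(P["wrist"],"w13.png");o=get_obs();print(o["eef_pos"],o["ft_force"])
for n,q in P.items():
  for th,z in(("cup_center",.011),("spout_tip",.192),("cork_pad",.009)):
    for r in landmark_of(q,th)[:1]: print(n,th,round(r["confidence"],2),at_z(q,r["centre"],z).round(4))
  X,C=cloud(q);Y=X[(X[:,0]>.33)&(X[:,0]<.46)&(X[:,1]>-.42)&(X[:,1]<-.33)&(X[:,2]>.05)&(X[:,2]<.075)]
  if len(Y):print(n,len(Y),Y.min(0),Y.max(0))
  Y=X[(X[:,0]>.365)&(X[:,0]<.45)&(X[:,1]>-.45)&(X[:,1]<-.1)&(X[:,2]>.0135)&(X[:,2]<.018)];print("board x",np.percentile(Y[:,0],[1,99]))
  if n=="wrist":
    Y=X[(X[:,0]>.35)&(X[:,0]<.46)&(X[:,1]>-.42)&(X[:,1]<-.33)&(X[:,2]>.055)&(X[:,2]<.075)];print("rim tilt",np.linalg.lstsq(np.c_[Y[:,:2],np.ones(len(Y))],Y[:,2],rcond=None)[0][:2])
cv2.imwrite("pics/f.png",np.hstack([cv2.resize(P["wrist"]["pixels"][100:300,200:560,::-1],(400,222)),cv2.resize(P["side"]["pixels"][140:320,150:480,::-1],(400,222))]))
```

```text
[ 0.36475092 -0.38550967  0.24734079] [ 0.31134598 -0.82478686 -0.46080173]
wrist cup_center 0.67 [ 0.4109 -0.3758  0.011 ]
wrist spout_tip 0.3 [ 0.3503 -0.3821  0.192 ]
wrist 973 [ 0.35163059 -0.40469973  0.05000893] [ 0.43713673 -0.3439362   0.06145844]
board x [0.36549218 0.44449687]
rim tilt [0.0233739  0.00157378]
top cup_center 0.66 [ 0.4026 -0.3805  0.011 ]
top spout_tip 0.76 [0.5527 0.1636 0.192 ]
top cork_pad 0.48 [ 0.4007 -0.3647  0.009 ]
top 127 [ 0.34942019 -0.40231246  0.05007622] [ 0.43359908 -0.34357251  0.06570768]
board x [0.36549441 0.44147285]
side cup_center 0.73 [ 0.4079 -0.3798  0.011 ]
side spout_tip 0.53 [0.5489 0.1577 0.192 ]
side cork_pad 0.65 [0.6665 0.3198 0.009 ]
side 244 [ 0.34638896 -0.40709219  0.05009202] [ 0.43493843 -0.34518258  0.06496763]
board x [0.36524451 0.4432501 ]
```

View pics/f.png

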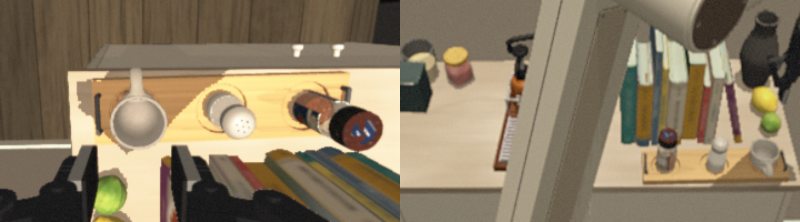

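```bash
python3 -c "
from workcell import *
print(job_done())"
```

```text
the job is handed in; nothing more can be done
None
```

The job is handed in at about 32 s of the 72 s limit. The cup got one full pump press and now stands upright on the cork pad, about 2 mm off centre by the wrist camera. The spout is about 1.2 rad aside, but no verdict was returned.

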